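Fit a set-screw collar to a pump drive shaft and hold it for tightening

ROBOT

A 7-joint arm with a two-finger parallel gripper is mounted at the origin on the work surface. World frame = base frame: x ahead of the robot, y to its left, z up, the work surface at z = 0. Lengths are in mm, angles in rad, forces in N, time in s.
With the tool pointing down it reaches from about 425 to 875 mm from the base axis. Payload 4.7 kg.
Tool frame: the origin (TCP) lies on the centre line of the jaws, within the pads' length; the fingertips stand 25 mm ahead of it and the grasp point (between the pads) lies 6 mm ahead of it; z points along the fingers, y is the line along which they close (so a half turn about z gives the same grasp; the last joint's range is limited). The gripper opens to 85 mm and grips with 20 to 120 N. Pads are 22 mm wide; open, the fingers measure 114 mm over their backs; the gripper's body (76 mm by 85 mm) begins 54 mm behind the grasp point. The pads swing forward as they close: fully open they stand 13 mm farther back than shut.
Start: joints at [1.213, 0.321, -0.07, 1.45, 0.023, 1.371, -0.057], TCP at [236.122, -605.614, 256.349] pointing down, gripper open.
Joint ranges: [-2.86, 2.86], [-0.3, 2.09], [-1.38, 1.24], [0.06, 2.45], [-1.56, 4.7], [0.09, 2.05], [-2.69, 2.69]. Speed limits (rad/s): [2.57, 2.57, 3.14, 3.14, 3.14, 3.14, 3.14].

INTERFACE

Orientations are given as a 3x3 rotation matrix whose columns are the frame's x, y, z axes.
In Python, from workcell import robot gives the robot as it stands. The module is installed in compiled form; this text tells all that it offers.
- The arm moves only by the tool step_arm, never from a script. Its argument "steps" is a list that holds one entry, the list of rows, each a list of 6 numbers: the shift along the tool's x, y, z each as a share of 0.025 m, from -1 to 1, then the turn, a rotation vector about the tool's x, y, z each as a share of 360 degrees, from -1 to 1. A call has 1 to 10 rows; each row shifts and turns the commanded pose from where the row before left it, along the tool's axes as they then stand; what a row does not reach is not made up. A row lasts 1/8 s, in which the tool goes at most 62.5 mm and 10.7 degrees, less where a joint would pass 70% of its speed; a pose out of reach is approached as far as the arm can. A call with a number of a shift or a turn outside -1 to 1 is refused whole. A call with a gripper value outside its range is refused whole. "hand" is the gripper command: -1 is fully open, 1 is shut, values between are in proportion, set as the call begins (left out, the last holds). The fingers move at their own pace and stop on an object; the grip force is fixed at half the most. Time passes only in rows, so rows that do not move let the fingers close. It gives the time, the measured TCP pose, the force, the opening and the grip force at its end, in the units of the state.
- robot.get_obs(): the state, without advancing time (a new reading comes with each control period).
- robot.get_image(name): name is "scene" or "top"; returns the picture (420x560x3 uint8, red, green, blue); there is no depth.
- robot.camera_params(name): a dict with "fx", "fy", "cx", "cy" (pixels), "k1" (the pictures are not rectified: a ray, as slopes to the right and down, at radius r is drawn at 1 + k1 r^2 times it, then the intrinsics apply), "rvec" (rotation vector, rad) and "tvec" (3), from world to camera coordinates, as OpenCV has them. Camera axes: x right, y down, z forward; pixel columns grow to the right and rows downward; lengths in mm; the calibration is good to about 2 mm. A picture is of the moment at which its call begins. camera_params takes no time and is no camera call.
- robot.hand_in(): hands the job in; it is judged then, once.
The state is a dict: "t": time; "joint_pos": joint angles; "dq": joint speeds; "effort": joint torques, N m; "position": TCP position; "eef_rot": TCP orientation; "ft_force": force on the tool from outside, world axes, zero at the start; "torque": the same for the moment, N m; "finger_gap": finger opening in mm; "gripper_force": force on a finger pad.
Only numpy, scipy, OpenCV 4.12 (cv2) and the standard library are available. Lean on these libraries where they do the work, as an engineer would, in place of code of your own. Each camera call takes 0.05 s, during which the arm holds its last target. There are 200 camera calls.

TASK

First pinch the pump drive's upright shaft between the fingers to feel where its set-screw flats are. Then take the collar with the thumbscrew off its post and slide it down onto the shaft with the screw on a flat; the shaft has to be turned so that this flat and the thumbscrew face the key guide at the front of the unit. Finish while still gripping the collar there, its top flush with the shaft's end and not resting on the bearing below, so that a colleague can tighten the screw, and leave the other things where they are.

Things in the scene. Friction and masses are not known exactly. Their poses are not given: they have to be found in the camera images.
- drive: The pump drive: a fixed white case 240 x 200 x 90 mm (its x, y, z), origin on the bench under its centre; keypad and key guide are at its front, which looks along its own -x. Upright on its top, above the origin: a bearing boss 42 mm wide, from 90 to 105 mm above the bench, and out of it the steel shaft, 105 to 155 mm. The case never moves.
- shaft_top (a point): Centre of the shaft's upper end, on its axis, 155 mm above the bench; its axes are the fixed case's and do not turn with the shaft. Shaft: 20 mm across its round sides, with two equal opposite set-screw flats over its full length, 12 mm from flat to flat, each 16 mm wide; the top 2 mm taper in slightly. Either flat will do.
- boss_top (a point): Centre of the boss's top, at the shaft's foot, 105 mm above the bench. The shaft turns in it about the vertical without end stops, but stiffly (about 0.12 N m): a light pinch hardly turns it, and it stays where it is left. Its angle is not given; at the start neither flat faces within 0.9 rad of the front.
- guide (a point): The key guide, on the shaft's front side: two small aluminium uprights on the case's front edge with a 16 mm gap between them, 102 mm from the shaft's axis along the case's -x, up to 145 mm above the bench. This point lies in the gap, 143 mm above the bench.
- rack: A fixed plywood rack 70 x 280 x 15 mm (its x, y, z), origin under its centre, with three upright white posts at y = -95, 0 and +95 mm: each has a 28 mm wide shoulder from 15 to 40 mm above the bench and on it a 12 mm thick pin up to 76 mm. On each post one thing sits on the shoulder; which is where varies.
- collar: The collar to be fitted: a loose steel ring 44 mm across, 24 mm high, bore 22 mm, about 0.16 kg, at the start level on one of the rack's posts. Origin at the centre of its underside; z is the bore's axis, x points along the thumbscrew, outwards. Best gripped across its y axis (44 mm), clear of the screw.
- collar_center (a point): Centre of the collar (half-way up, on the bore's axis, 12 mm above its underside), same axes. At this height the screw's 6 mm wide tip stands into the bore on the +x side, to 7.2 mm from the axis, so the collar goes onto the shaft only with the screw over a flat, within about 0.3 rad.
- collar_screw (a point): Outer end of the collar's thumbscrew, 42 mm from the bore's axis along the collar's +x, half-way up. The screw's head is 16 mm across and 12 mm long.
- pulley_center (a point): Centre of a grooved steel pulley without a screw, 52 mm across and 24 mm high, on another post of the rack: leave it alone.
- spacer_center (a point): Centre of a plain steel sleeve, 36 mm across and 36 mm high, on another post of the rack: leave it alone.
- beaker: A loose glass beaker, 68 mm across and 90 mm high, origin under its centre: leave it alone.
- flask: A loose white plastic bottle, 60 mm across and 130 mm high, origin under its centre: leave it alone.
- driver: A loose screwdriver 160 mm long, lying on the bench along its x: leave it alone.
- jar: A loose amber jar, 52 mm across and 60 mm high, origin under its centre: leave it alone.
- pedal: A loose black foot pedal, 100 x 70 x 45 mm, origin under its centre: leave it alone.
Not all that is in view belongs to the job. Leave any pink look-alike of the collar alone.

How it is judged (in metres and radians):
On the way, in this order (a step that is already met when the one before it is completed fails the run):
1. the fingers pinch the drive's shaft (contact force between the fingers and drive above 1.5 N and horizontal distance between the grasp point and shaft_top below 0.02 m), for 0.1 s.
2. the collar is lifted clear of its post (height (world z) of collar_center above 0.1 m), for 0.1 s.
At the end, for the whole second after the job is handed in: Fingers still grip the collar (over 2 N); it is still, on the shaft (axes within 5 mm, tilt under 0.15 rad), its top within 5 mm of flush with the shaft's end, its thumbscrew pointing at the key guide (its end within 15 mm of the line from shaft to guide) (horizontal distance between collar_center and shaft_top below 0.005 m and z of collar_center in the frame of shaft_top between -0.017 and -0.007 m and angle between collar_center's own z axis and vertical below 0.15 rad and x of collar_screw in the frame of drive below -0.03 m and y of collar_screw in the frame of drive between -0.015 and 0.015 m and contact force between the fingers and collar above 2 N and linear speed of collar below 0.03 m/s); the arm keeps its last pose, push and grip.
It fails at once if another thing is moved by more than 30 mm (distance of any of pulley_center, spacer_center, beaker, flask, driver, jar, pedal from where it was at the start of the episode above 0.03 m).
It also fails if it takes over 72 s, if anything falls off the work surface, if the arm or the gripper's body presses on something with over 40 N, if the wrist force passes 120 N, or if a joint passes its speed limit or range.

## Working session

There is one attempt and no reset: what is moved stays moved. The work goes in short steps, Python scripts to look and compute and a tool call to move; the robot and the scene stay as the last step left them, time stands still between calls to the robot, and variables do not carry over. Pictures are saved under pics/ and viewed, at most 10 in all, crops included, and the job is handed in when it is done.

Besides the shell and the picture viewer there is one more tool, called after "Call:" by a JSON object that holds its "api" and its "payload", one argument or row to a line. step_arm: Moves the arm, as the interface text tells. Its arguments: {"type":"object","properties":{"steps":{"type":"array","items":{"type":"array","items":{"type":"array","items":{"type":"number"}}}},"hand":{"type":"number"}},"required":["steps"]}

```bash
mkdir -p pics; python3 - <<'E'
from workcell import robot
import cv2
for n in("scene","top"):
    im=robot.get_image(n); cv2.imwrite(f"pics/{n}0.png",cv2.resize(im[...,::-1],(784,588),interpolation=cv2.INTER_CUBIC))
    print(n,robot.camera_params(n))
o=robot.get_obs();print({k:o[k] for k in("t","position","eef_rot","finger_gap","joint_pos")})
E
```

```text
scene {'fx': 484.69972321698106, 'fy': 484.69972321698106, 'cx': 284.09277850530054, 'cy': 211.57279912222154, 'k1': -0.031072717505123675, 'rvec': array([ 1.46628622,  1.97628833, -0.92957123]), 'tvec': array([ 127.88750157, -260.25968249, 1947.79856237])}
top {'fx': 483.94728898402605, 'fy': 483.94728898402605, 'cx': 282.3158732052545, 'cy': 206.7514167473108, 'k1': -0.05146846674628537, 'rvec': array([ 2.15079287, -2.10446779,  0.1888953 ]), 'tvec': array([  33.32616359,  558.89037537, 1353.55850958])}
{'t': 0.1, 'position': array([ 235.96581144, -605.18843607,  255.30675232]), 'eef_rot': array([[ 9.31648825e-01,  3.63359280e-01, -7.07547979e-04],
       [ 3.63359961e-01, -9.31647453e-01,  1.60101632e-03],
       [-7.74411338e-05, -1.74867958e-03, -9.99998468e-01]]), 'finger_gap': 85.08853027234501, 'joint_pos': array([ 1.21309539,  0.32178628, -0.07012865,  1.45155723,  0.022599  ,
        1.37078729, -0.05689861])}
```

View pics/scene0.png

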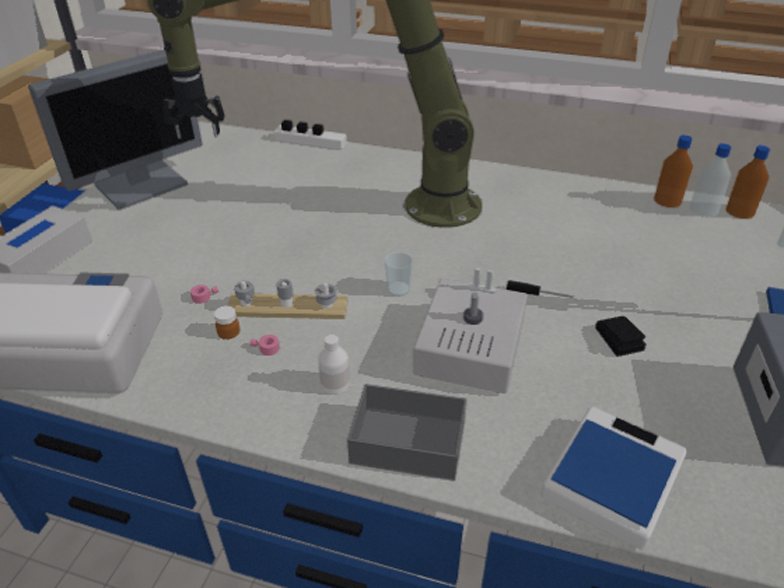

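View pics/top0.png

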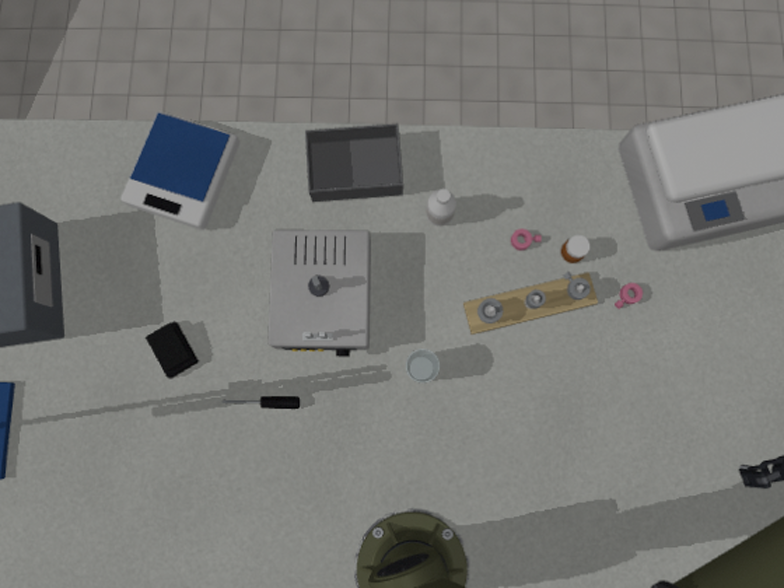

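The scene view (784 px) shows the drive at (473,315) with its guide at (482,280), towards the robot. The rack is at (288,300), the beaker at (398,272), the flask at (333,362) and the jar at (227,322). There are two pink decoys, at (203,293) and (268,344). In the top view the shaft tip is near (318,285) and the rack posts near (490,310), (535,298) and (578,288). The item at (578,288) seems to have a screw at (568,275). Next I'll crop closer.

```bash
cat > h.py <<'E'
import numpy as np, cv2
from workcell import robot
def cam(n):
    p=robot.camera_params(n); return p,cv2.Rodrigues(np.array(p["rvec"]))[0],np.array(p["tvec"])
def ray(n,u,v):
    p,R,t=cam(n); K=np.array([[p["fx"],0,p["cx"]],[0,p["fy"],p["cy"]],[0,0,1.]])
    q=cv2.undistortPoints(np.array([[[u,v]]],float),K,np.array([p["k1"],0,0,0.]))[0,0]
    return -R.T@t, R.T@np.array([q[0],q[1],1])
def plane(n,u,v,z):
    c,d=ray(n,u,v); return c+d*(z-c[2])/d[2]
def proj(n,P):
    p,R,t=cam(n); K=np.array([[p["fx"],0,p["cx"]],[0,p["fy"],p["cy"]],[0,0,1.]])
    return cv2.projectPoints(np.array(P,float).reshape(-1,3),np.array(p["rvec"]),np.array(p["tvec"]),K,np.array([p["k1"],0,0,0.]))[0][:,0]
def crop(n,x,y,w,h,s):
    im=robot.get_image(n)[...,::-1]; return cv2.resize(im[y:y+h,x:x+w],None,fx=s,fy=s,interpolation=cv2.INTER_CUBIC)
E
python3 - <<'E'
from h import *
a=crop("top",325,180,110,65,7); b=crop("scene",150,190,110,45,7)
cv2.imwrite("pics/rack.png",np.vstack([a[:310],b[:290]])if 0 else cv2.resize(np.vstack([a,b]),(570,570)))
a=crop("top",190,160,78,92,6); b=crop("scene",290,185,95,95,6)
h=552; cv2.imwrite("pics/drive.png",cv2.resize(np.hstack([a,cv2.resize(b,(552,552))])[:,:],(800,434)))
cv2.imwrite("pics/t.png",robot.get_image("top")[...,::-1]);cv2.imwrite("pics/s.png",robot.get_image("scene")[...,::-1])
E
```

```text
(no output)
```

View pics/rack.png

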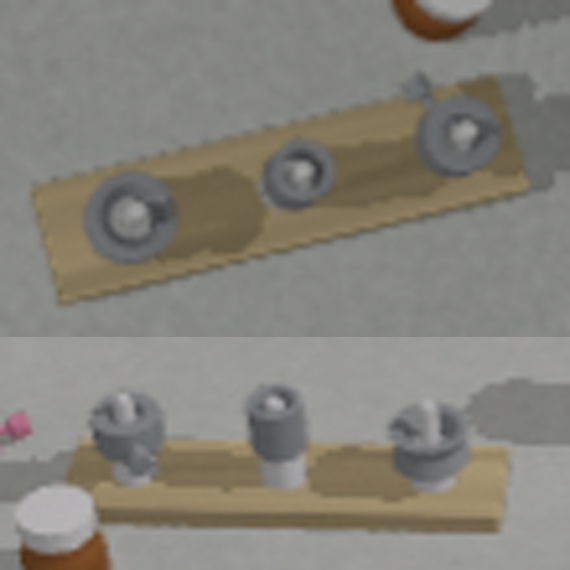

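View pics/drive.png

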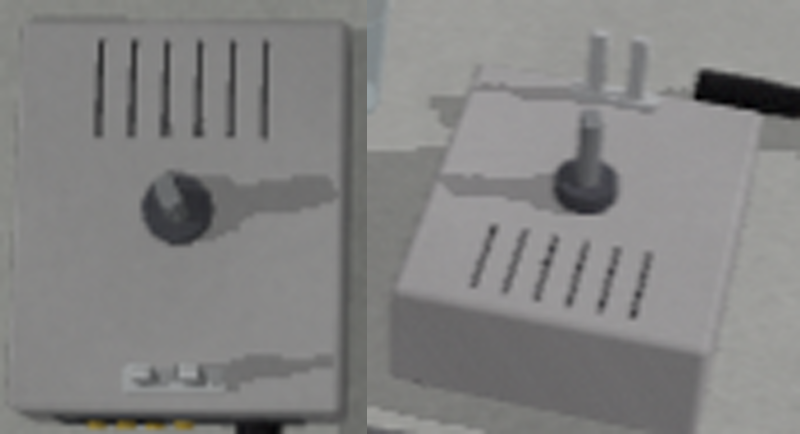

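The rack crop shows the collar on the right-hand post in the top view: ring centre at (459,134) in the crop, screw end at (418,85), pointing away from the robot. The spacer is in the middle and the pulley on the left. The drive crop shows the boss at about (178,210), the shaft tip at (170,183) and the guide tops at (147,375) and (188,372).

```bash
cat > m.py <<'E'
from h import *
t=cv2.imread("pics/t.png"); s=cv2.imread("pics/s.png")
# case top: corners from the bright mask (top view)
hsv=cv2.cvtColor(t,cv2.COLOR_BGR2HSV)
f=4.706; T=lambda x,y:(190+x/f,160+y/f)
for nm,c in dict(c1=(25,22),c2=(345,22),c3=(347,410),c4=(12,408)).items(): print(nm,plane("top",*T(*c),90).round(1))
boss=plane("top",*T(178,209),103);print("boss",boss.round(1))
g=plane("top",*T(168,373),145);print("guide",g.round(1))
print("shaft tip",plane("top",*T(168,183),155).round(1))
g5=5.182;C=lambda x,y:(325+x/g5,180+y/g5)
c=plane("top",*C(459,134),62);e=plane("top",*C(416,86),52);c2=plane("top",*C(463,130),76)
print("collar",c.round(1),"pin",c2.round(1),"screw",e.round(1),np.linalg.norm((e-c)[:2]),np.degrees(np.arctan2(*(e-c)[1::-1])))
for n,P,z in(("pulley",(132,217),62),("spacer",(299,174),74)):print(n,plane("top",*C(*P),z).round(1))
# wood mask -> rack rectangle
m=cv2.inRange(hsv,(10,60,60),(30,255,255)); m[:, :325]=0;m[:180]=0
m[:,440:]=0;m[245:]=0
k=cv2.convexHull(np.vstack([q for q in cv2.findContours(m,0,2)[0] if cv2.contourArea(q)>20])); k=k.reshape(-1,2)
W=np.array([plane("top",*q,15)[:2] for q in k],np.float32);print("rack",cv2.minAreaRect(W))
# case top mask
gr=cv2.cvtColor(t,cv2.COLOR_BGR2GRAY);print("gray case",gr[215,200:210],"bench",gr[190,180:190],gr[240,275:280], "edge rows",gr[160:170,215],gr[240:252,215],"cols",gr[190,190:200],gr[190,258:268])
E
python3 m.py
```

```text
c1 [667.9 297.3  90. ]
c2 [671.9 102.4  90. ]
c3 [435.9  94.4  90. ]
c4 [432.6 292.4  90. ]
boss [551.8 197.6 103. ]
guide [449.4 194.4 145. ]
shaft tip [557.3 197.8 155. ]
collar [ 566.8 -333.4   62. ] pin [ 566.4 -331.8   76. ] screw [ 595.6 -312.5   52. ] 35.61720781747551 35.95392693264213
pulley [ 516.1 -150.5   62. ]
spacer [ 540.2 -240.9   74. ]
rack ((569.1074829101562, -234.18923950195312), (124.23251342773438, 278.1399841308594), 15.136561393737793)
gray case [134 132 132 132 133 134 134 133 135 135] bench [131 132 134 136 135 136 132 133 135 134] [106 108 109 108 107] edge rows [135 134 135 121 113 127 131 131 131 132] [138 137 137 135 134 132 128  95  54  74 119 133] cols [135 135 135 127 133 131 130 131 131 132] [133 133 134 132 113  91  91 108 107 106]
```

```bash
python3 - <<'E'
from h import *
for n in("top","scene"):
    print(n,ray(n,1,1)[0].round(0),proj(n,[[552,197,155],[552,197,105],[450,194.4,143]]).round(1))
P={n:proj(n,[[552,197,135]])[0] for n in("top","scene")}
ims=[]
for n in P:
    x,y=int(P[n][0])-12,int(P[n][1])-14
    im=crop(n,x,y,24,28,16); print(n,x,y)
    ims.append(im)
a=np.hstack(ims); a=cv2.normalize(np.clip(a.astype(float),40,180),None,0,255,cv2.NORM_MINMAX).astype(np.uint8)
cv2.imwrite("pics/shaft.png",a)
E
```

```text
top [ 309.   41. 1431.] [[225.9 200.8]
 [228.  204.2]
 [225.8 239.1]]
scene [1630.  363. 1043.] [[338.1 209.6]
 [336.9 222.6]
 [343.9 192.1]]
top 214 188
scene 325 200
```

View pics/shaft.png

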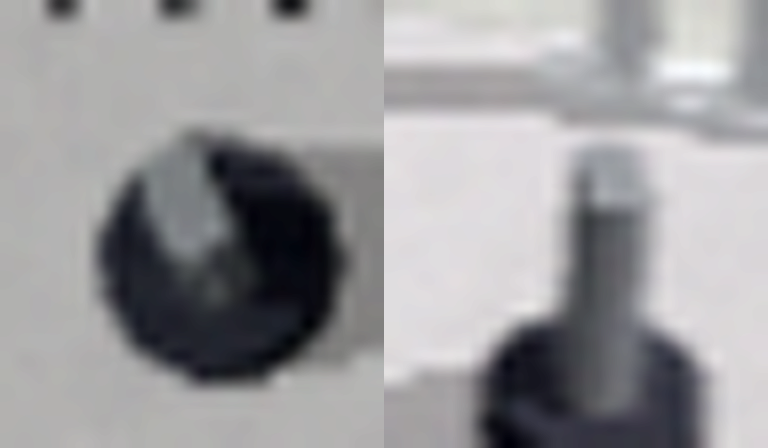

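The end face in the top view (left half) has its centre at crop (187,198), which matches the shaft at (552,197). Its long edges lean about 19° from image vertical, so the flat normals are near −70° and 110° in world. The tool's y axis is already at −69°, so I can travel to the shaft as it is.

Call:
{"api": "step_arm", "payload": {
  "steps": [
    [[1,-0.5,0,0,0,0],[1,-0.5,0,0,0,0],[1,-0.5,0,0,0,0],[1,-0.5,0,0,0,0],[1,-0.5,0,0,0,0],[1,-0.5,0,0,0,0],[1,-0.5,0,0,0,0],[1,-0.5,0,0,0,0],[1,-0.5,0,0,0,0],[1,-0.5,0,0,0,0]]
  ],
  "hand": -1
}}

```text
t: 1.75
position: [424.2, -397.6, 256.5]
eef_rot: [[0.932, 0.363, 0.0], [0.363, -0.932, -0.0], [0.0, 0.0, -1.0]]
ft_force: [0.7, -0.7, 0.8]
finger_gap: 85.5
gripper_force: 0.0
```

Call:
{"api": "step_arm", "payload": {
  "steps": [
    [[1,-1,0,0,0,0],[1,-1,0,0,0,0],[1,-1,0,0,0,0],[1,-1,0,0,0,0],[1,-1,0,0,0,0],[1,-1,0,0,0,0],[1,-1,0,0,0,0],[1,-1,0,0,0,0],[1,-1,0,0,0,0],[1,-1,0,0,0,0]]
  ]
}}

```text
t: 3.0
position: [566.1, -73.6, 256.5]
eef_rot: [[0.932, 0.363, 0.0], [0.363, -0.932, -0.0], [0.0, 0.001, -1.0]]
ft_force: [-0.3, -0.8, 0.7]
finger_gap: 85.5
gripper_force: 0.0
```

Call:
{"api": "step_arm", "payload": {
  "steps": [
    [[0.34,-1,0,0,0,0],[0.34,-1,0,0,0,0],[0.34,-1,0,0,0,0],[0.34,-1,0,0,0,0],[0.34,-1,0,0,0,0],[0.34,-1,0,0,0,0],[0.34,-1,0,0,0,0],[0.34,-1,0,0,0,0],[0.34,-1,0,0,0,0],[0.34,-1,0,0,0,0]]
  ]
}}

```text
t: 4.25
position: [554.1, 189.9, 256.5]
eef_rot: [[0.932, 0.363, 0.0], [0.363, -0.932, -0.0], [0.0, 0.0, -1.0]]
ft_force: [0.3, -0.3, 0.1]
finger_gap: 85.5
gripper_force: 0.0
```

Call:
{"api": "step_arm", "payload": {
  "steps": [
    [[0.02,-0.3,0.7,0,0,0],[0,0,0.8,0,0,0],[0,0,0.8,0,0,0],[0,0,0.8,0,0,0],[0,0,0.8,0,0,0],[0,0,0.84,0,0,0],[0,0,0,0,0,0]]
  ]
}}

```text
t: 5.12
position: [550.6, 195.6, 135.5]
eef_rot: [[0.932, 0.363, -0.004], [0.363, -0.932, -0.001], [-0.004, -0.0, -1.0]]
ft_force: [0.7, -0.1, 0.5]
finger_gap: 85.3
gripper_force: 0.0
```

Call:
{"api": "step_arm", "payload": {
  "steps": [
    [[0,0,0,0,0,0],[0,0,0,0,0,0],[0,0,0,0,0,0],[0,0,0,0,0,0],[0,0,0,0,0,0],[0,0,0,0,0,0],[0,0,0,0,0,0],[0,0,0,0,0,0]]
  ],
  "hand": 1
}}

```text
t: 6.12
position: [551.7, 197.5, 138.4]
eef_rot: [[0.931, 0.364, 0.0], [0.364, -0.931, 0.001], [0.001, -0.001, -1.0]]
ft_force: [-2.6, 3.4, 6.6]
finger_gap: 11.6
gripper_force: 59.7
```

```bash
python3 -c "
from h import *
o=robot.get_obs();print(o['t'],o['position'],o['finger_gap'],o['gripper_force'],o['ft_force'],o['torque'],o['joint_pos'].round(2))"
```

```text
6.125 [551.67586174 197.48423284 138.36020139] 11.580898530843804 59.73836464807391 [-2.63571495  3.36700069  6.56533969] [ 0.69196977  0.57367853 -0.07299237] [ 0.16  0.34 -0.65  1.74  0.22  1.14 -1.76]
```

The gap is 11.6 mm, so the fingers are on the flats. Next I turn the shaft so that a flat faces front.

Call:
{"api": "step_arm", "payload": {
  "steps": [
    [[0,0,0,0,0,-0.0195],[0,0,0,0,0,-0.0195],[0,0,0,0,0,-0.0195],[0,0,0,0,0,-0.0195],[0,0,0,0,0,-0.0195],[0,0,0,0,0,-0.0195],[0,0,0,0,0,-0.0195],[0,0,0,0,0,-0.0195],[0,0,0,0,0,-0.0195],[0,0,0,0,0,-0.0195]]
  ]
}}

```text
t: 7.38
position: [555.5, 195.0, 138.4]
eef_rot: [[-0.028, 1.0, 0.007], [1.0, 0.028, 0.0], [0.0, 0.007, -1.0]]
ft_force: [8.2, 1.8, -1.4]
finger_gap: 10.7
gripper_force: 58.9
```

Call:
{"api": "step_arm", "payload": {
  "steps": [
    [[0,0,0,0,0,0],[0,0,0,0,0,0]]
  ]
}}

```text
t: 7.62
position: [555.5, 194.9, 138.4]
eef_rot: [[-0.024, 1.0, 0.007], [1.0, 0.024, 0.0], [0.0, 0.007, -1.0]]
ft_force: [8.3, 0.1, 1.4]
finger_gap: 11.2
gripper_force: 59.8
```

```bash
python3 -c "
from h import *
o=robot.get_obs();print(o['t'],o['position'],o['finger_gap'],o['gripper_force'],o['ft_force'],o['torque'],o['joint_pos'].round(2));print(np.degrees(np.arctan2(o['eef_rot'][1,1],o['eef_rot'][0,1])))"
```

```text
7.625 [555.49061823 194.94685059 138.42249135] 11.163956936336122 59.84603997319937 [8.31482104 0.06407651 1.38645398] [ 0.24708699 -1.0198623   0.11716436] [ 0.32  0.4  -0.86  1.73  0.33  1.16 -0.61]
1.3882131873408303
```

The motion fits a no-slip turn about a shaft axis at about (555.4, 198.9). Now I release, rise and go to the collar.

Call:
{"api": "step_arm", "payload": {
  "steps": [
    [[0,0,0,0,0,0],[0,0,0,0,0,0],[0,0,0,0,0,0],[0,0,-1,0,0,0],[0,0,-1,0,0,0],[0,0,-1,0,0,0],[0,0,-1,0,0,0],[-0.5,0,-0.5,0,0,0],[-1,0,0,0,0,0],[-1,0,0,0,0,0]]
  ],
  "hand": -1
}}

```text
t: 8.88
position: [553.2, 132.2, 249.8]
eef_rot: [[-0.026, 1.0, -0.001], [1.0, 0.026, -0.001], [-0.001, -0.001, -1.0]]
ft_force: [0.3, -0.9, -0.4]
finger_gap: 85.4
gripper_force: 0.0
```

Call:
{"api": "step_arm", "payload": {
  "steps": [
    [[-1,0,0,0,0,0],[-1,0,0,0,0,0],[-1,0,0,0,0,0],[-1,0,0,0,0,0],[-1,0,0,0,0,0],[-1,0,0,0,0,0],[-1,0,0,0,0,0],[-1,0,0,0,0,0],[-1,0,0,0,0,0],[-1,0,0,0,0,0]]
  ]
}}

```text
t: 10.12
position: [559.1, -117.9, 249.6]
eef_rot: [[-0.025, 1.0, -0.001], [1.0, 0.025, -0.0], [-0.0, -0.001, -1.0]]
ft_force: [-0.3, 0.5, 0.5]
finger_gap: 85.2
gripper_force: 0.0
```

Call:
{"api": "step_arm", "payload": {
  "steps": [
    [[-1,0,0,0,0,0],[-1,0,0,0,0,0],[-1,0,0,0,0,0],[-1,0,0,0,0,0],[0,0,0,0,0,0.0255],[0,0,0,0,0,0.0255],[0,0,0,0,0,0.0255],[0,0,0,0,0,0.0255],[0,0,0,0,0,0.0255],[0,0,0,0,0,0.0255]]
  ]
}}

```text
t: 11.38
position: [562.7, -216.7, 250.2]
eef_rot: [[0.808, 0.59, -0.0], [0.59, -0.808, -0.0], [-0.0, -0.0, -1.0]]
ft_force: [0.4, 0.6, -0.8]
finger_gap: 85.4
gripper_force: 0.0
```

```bash
python3 - <<'E'
from h import *
o=robot.get_obs();print(o['t'],o['position'],o['eef_rot'].round(3),o['joint_pos'].round(2))
t=crop("top",190,175,80,60,8); s=crop("scene",150,165,110,70,7)
cv2.imwrite("pics/a.png",np.vstack([cv2.resize(t[:,:],(640,480))[150:300],s[:440,:640]]))
E
```

```text
11.375 [ 562.69755646 -216.74163526  250.18646259] [[ 0.808  0.59  -0.   ]
 [ 0.59  -0.808 -0.   ]
 [-0.    -0.    -1.   ]] [ 0.79  0.27 -0.56  1.57  0.15  1.35 -0.73]
```

View pics/a.png

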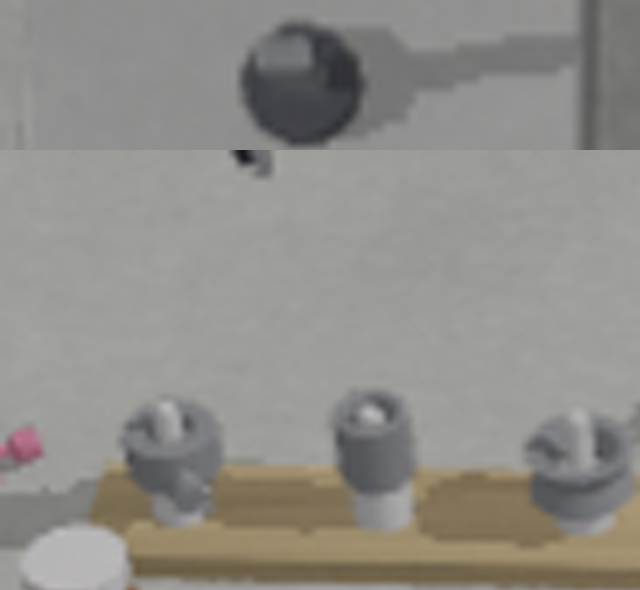

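The top strip shows the shaft's end face turned square to the front, with its centre at crop (285,52). The scene part shows the collar untouched, with its top ellipse at about (171,432) and its screw head at about (192,490).

```bash
python3 - <<'E'
from h import *
print("tip top",plane("top",225.6,200.25,155))
S=lambda x,y:(150+x/7,165+(y-150)/7)
print("collar scene",plane("scene",*S(170,431),64),"screw",plane("scene",*S(192,491),52))
g5=5.182;C=lambda x,y:(325+x/g5,180+y/g5)
print("collar top",plane("top",*C(459,134),63))
# triangulate
def tri(a,b):
    (c1,d1),(c2,d2)=a,b;k=np.linalg.lstsq(np.c_[d1,-d2],c2-c1,rcond=None)[0];return (c1+k[0]*d1+c2+k[1]*d2)/2
print(tri(ray("scene",*S(192,491)),ray("top",*C(416,86))))
E
```

```text
tip top [553.53126145 197.94060399 155.        ]
collar scene [ 572.04193659 -329.76598285   64.        ] screw [ 595.65638198 -308.66083013   52.        ]
collar top [ 566.56444284 -333.11190776   63.        ]
[ 595.07162223 -310.93247828   51.44598094]
```

Call:
{"api": "step_arm", "payload": {
  "steps": [
    [[-0.63,0.97,0,0,0,-0.0055],[-0.63,0.97,0,0,0,0],[-0.63,0.97,0,0,0,0],[-0.63,0.97,0,0,0,0],[0,0,1,0,0,0],[0,0,1,0,0,0],[0,0,1,0,0,0],[0,0,1,0,0,0],[0,0,0,0,0,0]]
  ]
}}

```text
t: 12.6
position: [570.8, -332.0, 147.7]
eef_rot: [[0.784, 0.621, -0.004], [0.621, -0.784, 0.002], [-0.002, -0.004, -1.0]]
ft_force: [-0.1, 0.2, 1.0]
finger_gap: 85.5
gripper_force: 0.0
```

Call:
{"api": "step_arm", "payload": {
  "steps": [
    [[-0.055,-0.045,0.9,0,0,0],[0,0,0.9,0,0,0],[0,0,0.9,0,0,0],[0,0,0.8,0,0,0],[0,0,0,0,0,0],[0,0,0,0,0,0]]
  ]
}}

```text
t: 13.35
position: [571.5, -331.6, 63.8]
eef_rot: [[0.784, 0.621, 0.001], [0.621, -0.784, -0.001], [0.001, 0.001, -1.0]]
ft_force: [0.1, -0.0, 0.8]
finger_gap: 85.5
gripper_force: 0.0
```

Call:
{"api": "step_arm", "payload": {
  "steps": [
    [[0,0,0,0,0,0],[0,0,0,0,0,0],[0,0,0,0,0,0],[0,0,0,0,0,0],[0,0,0,0,0,0],[0,0,0,0,0,0]]
  ],
  "hand": 1
}}

```text
t: 14.1
position: [571.4, -331.5, 63.8]
eef_rot: [[0.784, 0.621, 0.001], [0.621, -0.784, -0.001], [0.0, 0.002, -1.0]]
ft_force: [0.9, 0.3, 5.6]
finger_gap: 41.6
gripper_force: 61.5
```

```bash
python3 -c "
from h import *
o=robot.get_obs();print(o['t'],o['position'],o['finger_gap'],o['gripper_force'],o['ft_force'],o['torque'])"
```

```text
14.1 [ 571.38749843 -331.5021472    63.82424414] 41.55596604856663 61.53383790515363 [0.92708449 0.28805935 5.55277373] [ 0.0087287   0.09356167 -0.02634166]
```

Call:
{"api": "step_arm", "payload": {
  "steps": [
    [[0,0,-0.4,0,0,0],[0,0,-0.6,0,0,0],[0,0,-1,0,0,0],[0,0,-1,0,0,0],[0,0,-1,0,0,0],[0,0,-1,0,0,0],[0,0,0,0,0,0],[0,0,0,0,0,0]]
  ]
}}

```text
t: 15.1
position: [570.2, -330.9, 186.9]
eef_rot: [[0.784, 0.621, -0.001], [0.621, -0.784, 0.001], [-0.001, -0.001, -1.0]]
ft_force: [1.2, 0.3, -0.6]
finger_gap: 41.5
gripper_force: 60.9
```

```bash
python3 - <<'E'
from h import *
o=robot.get_obs();print(o['t'],o['position'],o['finger_gap'],o['gripper_force'],o['ft_force'],o['torque'])
P=o['position']; 
ims=[]
for n in("top","scene"):
    q=proj(n,[P])[0]; x,y=int(q[0])-25,int(q[1])-28; print(n,x,y,proj(n,[P-[0,0,6],P-[0,0,25]])); ims.append(crop(n,x,y,50,56,8))
cv2.imwrite("pics/b.png",np.hstack(ims))
E
```

```text
15.1 [ 570.20504887 -330.93625247  186.94705591] 41.472097781626246 60.921138538978994 [ 1.1950354   0.3446271  -0.61582116] [ 0.05170681  0.01292292 -0.0083618 ]
top 400 168 [[424.60361128 196.51575499]
 [422.56027595 197.9154278 ]]
scene 143 145 [[168.6879753  175.10620691]
 [169.62168199 180.11872711]]
```

View pics/b.png

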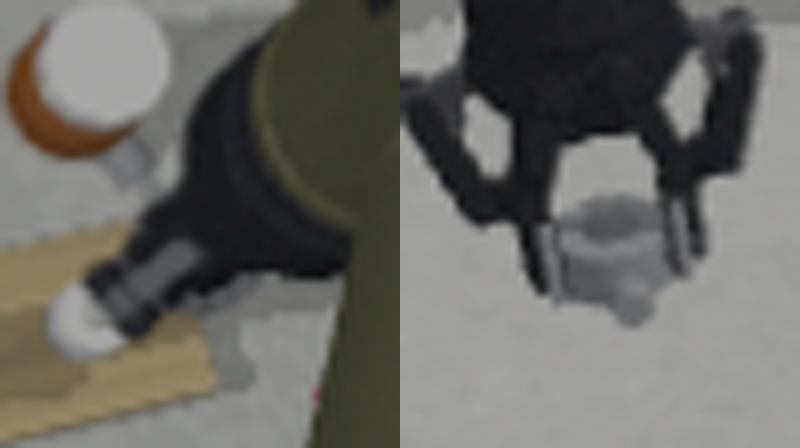

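The scene half shows the collar held level between the pads, with its top opening centred at about (616,218) and the screw head at (634,303) facing the camera. The post is clear, and the jar and spacer are in place.

```bash
python3 - <<'E'
from h import *
S=lambda x,y:(143+(x-400)/8,145+y/8)
P=np.array([570.2,-330.9]);x=np.array([.784,.621]);y=np.array([.621,-.784])
for q in((616,218),(614,225)):
    c=plane("scene",*S(*q),187)[:2];print(c,(c-P)@x,(c-P)@y)
e=plane("scene",*S(634,303),175)[:2];print(e,(e-P)@x,(e-P)@y)
# bias of scene cam: shaft tip seen in first shaft crop (612,172)
print(plane("scene",325+(610-384)/16,200+172/16,155)[:2])
E
```

```text
[ 562.7995107  -329.25647766] -4.781356240051326 -5.884225369014083
[ 567.2378027  -327.82549868] -0.41309736550786313 -4.249933558626523
[ 596.43814358 -306.39671844] 35.78724241377017 -2.916685575547028
[556.45163279 200.999752  ]
```

Call:
{"api": "step_arm", "payload": {
  "steps": [
    [[0.37,-0.5,-0.2,0,0,0],[0.74,-1,-0.2,0,0,0],[0.74,-1,-0.2,0,0,0],[0.74,-1,-0.2,0,0,0],[0.74,-1,-0.2,0,0,0],[0.74,-1,0,0,0,0],[0.74,-1,0,0,0,0],[0.74,-1,0,0,0,0],[0.74,-1,0,0,0,0],[0.74,-1,0,0,0,0]]
  ]
}}

```text
t: 16.45
position: [560.2, -33.5, 212.7]
eef_rot: [[0.783, 0.622, -0.0], [0.622, -0.783, 0.0], [-0.0, -0.0, -1.0]]
ft_force: [0.1, -0.1, -1.8]
finger_gap: 41.7
gripper_force: 60.9
```

Call:
{"api": "step_arm", "payload": {
  "steps": [
    [[0.74,-1,0,0,0,0],[0.74,-1,0,0,0,0],[0.74,-1,0,0,0,0],[0.74,-1,0,0,0,0],[0.74,-1,0,0,0,0],[0.74,-1,0,0,0,0],[0.37,-0.5,0,0,0,0],[0,0,0,0,0,-0.0284],[0,0,0,0,0,-0.0284],[0,0,0,0,0,-0.0284]]
  ]
}}

```text
t: 17.7
position: [553.9, 165.8, 212.6]
eef_rot: [[0.352, 0.936, -0.001], [0.936, -0.352, -0.001], [-0.001, -0.0, -1.0]]
ft_force: [-0.1, 0.5, -1.8]
finger_gap: 41.8
gripper_force: 60.9
```

Call:
{"api": "step_arm", "payload": {
  "steps": [
    [[0,0,0,0,0,-0.0284],[0,0,0,0,0,-0.0284],[0,0,0,0,0,-0.0284],[0,0,0,0,0,-0.0284],[0,0,0,0,0,-0.0284],[0,0,0,0,0,-0.0284],[0,0,0,0,0,-0.0284],[0,0,0,0,0,-0.0284],[0,0,0,0,0,-0.0284]]
  ]
}}

```text
t: 18.82
position: [554.0, 165.6, 212.6]
eef_rot: [[-0.948, 0.319, -0.0], [0.319, 0.948, -0.001], [-0.0, -0.001, -1.0]]
ft_force: [-0.4, -0.1, -1.8]
finger_gap: 41.4
gripper_force: 60.9
```

Call:
{"api": "step_arm", "payload": {
  "steps": [
    [[0,0,0,0,0,-0.0284],[0,0,0,0,0,-0.0284],[0,0,0,0,0,0],[0,0,0,0,0,0]]
  ]
}}

```text
t: 19.32
position: [554.2, 165.8, 212.6]
eef_rot: [[-1.0, -0.024, -0.0], [-0.024, 1.0, -0.001], [0.0, -0.001, -1.0]]
ft_force: [-0.5, -0.0, -0.5]
finger_gap: 41.3
gripper_force: 60.9
```

Call:
{"api": "step_arm", "payload": {
  "steps": [
    [[0.01,0.66,0,0,0,0],[0.01,0.66,0,0,0,0],[0,0,0.5,0,0,0],[0,0,0.5,0,0,0],[0,0,0.2,0,0,0],[0,0,0,0,0,0],[0,0,0,0,0,0]]
  ]
}}

```text
t: 20.2
position: [553.1, 199.0, 183.0]
eef_rot: [[-1.0, -0.026, 0.0], [-0.026, 1.0, 0.0], [-0.0, 0.0, -1.0]]
ft_force: [-0.4, 0.5, -2.2]
finger_gap: 41.2
gripper_force: 61.0
```

```bash
python3 - <<'E'
from h import *
o=robot.get_obs();P=o['position'];print(o['t'],P,o['ft_force'],o['torque'])
q=proj("scene",[P-[0,0,25]])[0]; x,y=int(q[0])-25,int(q[1])-18; print(x,y)
cv2.imwrite("pics/c.png",crop("scene",x,y,50,45,13))
E
```

```text
20.2 [553.13488404 198.95611017 183.0362049 ] [-0.35837511  0.49500568 -2.21174208] [ 0.0252556  -0.03527647  0.06991635]
313 191
```

View pics/c.png

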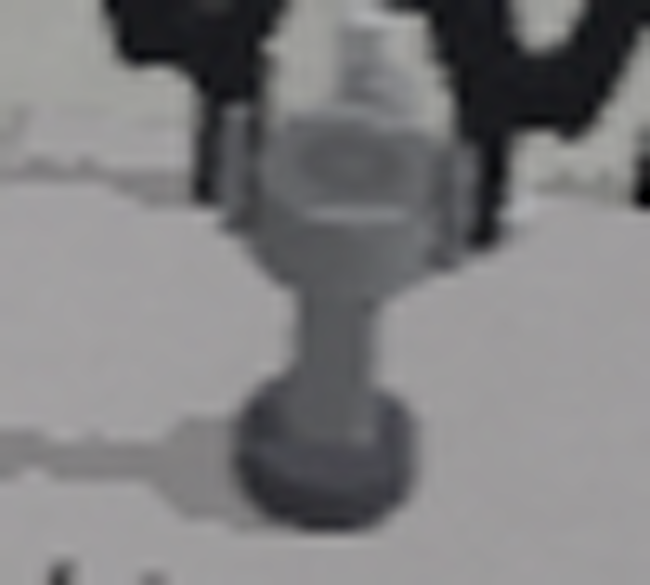

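The scene crop shows the collar directly above the shaft: collar centred at about x = 347, with the shaft axis extrapolating to about 347. The boss is at (325,455). I descend gently, watching the force.

Call:
{"api": "step_arm", "payload": {
  "steps": [
    [[0,0,0.1,0,0,0],[0,0,0.1,0,0,0],[0,0,0.1,0,0,0],[0,0,0.1,0,0,0],[0,0,0,0,0,0],[0,0,0,0,0,0]]
  ]
}}

```text
t: 21.0
position: [552.9, 199.2, 172.8]
eef_rot: [[-1.0, -0.027, 0.0], [-0.027, 1.0, 0.0], [-0.0, 0.0, -1.0]]
ft_force: [-0.1, 0.1, -1.0]
finger_gap: 41.5
gripper_force: 61.0
```

The bore is already over the shaft end with no force. Next comes the screw tip.

Call:
{"api": "step_arm", "payload": {
  "steps": [
    [[0,0,0.1,0,0,0],[0,0,0.1,0,0,0],[0,0,0.1,0,0,0],[0,0,0.1,0,0,0],[0,0,0,0,0,0],[0,0,0,0,0,0]]
  ]
}}

```text
t: 21.75
position: [552.9, 199.2, 162.8]
eef_rot: [[-1.0, -0.027, 0.0], [-0.027, 1.0, -0.0], [-0.0, -0.0, -1.0]]
ft_force: [1.0, -0.2, -2.7]
finger_gap: 41.6
gripper_force: 61.0
```

```bash
python3 -c "
from h import *
o=robot.get_obs();print(o['position'],o['ft_force'],o['torque'])"
```

```text
[552.87259495 199.17319096 162.80879477] [ 1.01958027 -0.1888123  -2.74892726] [-0.01033753  0.00878588  0.01171065]
```

Still free. I go to flush at TCP z ≈ 155.

Call:
{"api": "step_arm", "payload": {
  "steps": [
    [[0,0,0.1,0,0,0],[0,0,0.1,0,0,0],[0,0,0.1,0,0,0],[0,0,0,0,0,0],[0,0,0,0,0,0],[0,0,0,0,0,0]]
  ]
}}

```text
t: 22.5
position: [552.9, 199.2, 155.4]
eef_rot: [[-1.0, -0.027, 0.0], [-0.027, 1.0, -0.0], [-0.0, -0.0, -1.0]]
ft_force: [-0.2, -0.4, -1.4]
finger_gap: 41.3
gripper_force: 61.0
```

```bash
python3 - <<'E'
from h import *
o=robot.get_obs();P=o['position'];print(o['t'],P,o['ft_force'],o['torque'])
ims=[]
for n,a in(("scene",(345-32,172)),("top",(200,175))): ims.append(crop(n,*a,50,60,8))
cv2.imwrite("pics/d.png",np.hstack(ims))
E
```

```text
22.5 [552.93564377 199.16825436 155.39018502] [-0.2233462  -0.42791534 -1.40559295] [ 0.01271309 -0.03198591 -0.0251881 ]
```

View pics/d.png

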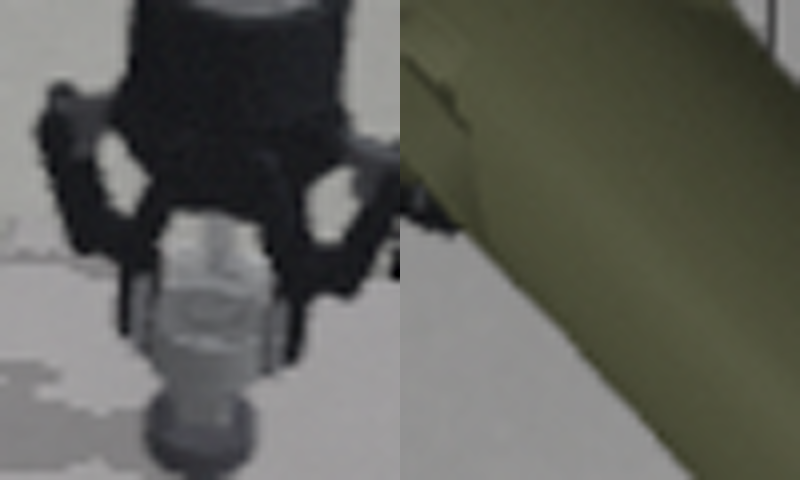

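The collar is on the shaft, with the shaft's end face filling the bore at (208,305) and the shaft and boss visible below. The contact forces are near zero and the underside is about 131.5 mm above the bench, so I hand in.

```bash
python3 -c "
from workcell import robot
print(robot.hand_in())"
```

```text
the job is handed in; nothing more can be done
None
```

I handed the job in at about 22.5 s with the collar gripped on the shaft, its top about flush with the shaft's end and the thumbscrew on the flat facing the key guide; no pass or fail result came back.

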